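Put away a delivery of fastener cartons at the cabinet fitter's bench

ROBOT

A 7-joint arm with a two-finger parallel gripper is mounted at the origin on the work surface. World frame = base frame: x ahead of the robot, y to its left, z up, the work surface at z = 0. Lengths are in m, angles in degrees, forces in N, time in s.
With the tool pointing down it reaches from about 0.425 to 0.95 m from the base axis. Payload 4.7 kg.
Tool frame: the origin (TCP) lies midway between the tips of the shut fingers; the grasp point (between the pads) lies 19 mm behind it; z points along the fingers, y is the direction in which the jaws open and shut (so a half turn about z gives the same grasp; the last joint's range is limited). The gripper opens to 85 mm and grips with 20 to 120 N. Pads are 22 mm wide; open, the fingers measure 114 mm over their backs; the gripper's body (76 mm by 85 mm) begins 54 mm behind the grasp point. The pads swing forward as they close: fully open they stand 13 mm farther back than shut.
Start: joints at [73.344, 26.849, -2.785, 87.806, 1.381, 65.374, -4.715], TCP at [0.175, -0.652, 0.231] pointing down, gripper open.
Joint ranges: [-148.3, 148.3], [-19.14, 114.17], [-79.39, 73.82], [5.75, 140.21], [-59.74, 239.74], [12.07, 113.84], [-152.46, 152.46]. Speed limits (degrees/s): [147.25, 147.25, 180, 180, 180, 180, 180].

INTERFACE

Orientations are given as a 3x3 rotation matrix whose columns are the frame's x, y, z axes.
In Python, from station import read_state, read_camera, hand_in gives the robot as it stands.
- The arm moves only by the shell command python3 -m creep 'ROWS' [FORCE]. ROWS is JSON, a list of rows, each a list of 5 numbers: the shift along the tool's x, y, z in mm, then the turn about the tool's z in degrees, then the opening, from -1 (shut) to 1 (fully open). A call has 1 to 12 rows; each row is the pose to reach, as a shift and turn from the pose commanded when the call began, along the tool's axes at that moment; what a row does not reach only later rows make up. A row lasts 1/8 s, in which the tool goes at most 62.5 mm and 10.7 degrees, less where a joint would pass 70% of its speed; a pose out of reach is approached as far as the arm can. A call with a gripper value outside its range is refused whole. The fingers move at their own pace and stop on an object; FORCE is the grip in N (left out, the last holds). Time passes only in rows, so rows that repeat a pose let the fingers close. It gives the time, the measured TCP pose, the force and the opening at its end, in the units of the state.
- read_state(): the state, without advancing time (a new reading comes with each control period).
- read_camera(name): name is "scene" or "top" or "wrist"; returns a dict with "frame" (480x640x3 uint8, red, green, blue), "z_map" (480x640 float32, m along the optical axis (not along the pixel's ray), 0 where there is no reading), "vertical_fov" (degrees; the focal length in pixels is half the picture's height over the tangent of half this angle, whatever the lens; pixels are square), "cx", "cy" (the principal point, pixels), "rvec" (rotation vector, rad) and "tvec" (3), from world to camera coordinates, as OpenCV has them. Camera axes: x right, y down, z forward; pixel columns grow to the right and rows downward; lengths in m; the calibration is good to about 2 mm. A picture is of the moment at which its call begins.
- hand_in(): hands the job in, once; it reports no verdict.
The state is a dict: "clock": time; "joints": joint angles; "joint_vel": joint speeds; "effort": joint torques, N m; "position": TCP position; "orientation": TCP orientation; "force": force on the tool from outside, world axes, zero at the start; "torque": the same for the moment, N m; "grip_width": opening from 0.0 (shut) to 1.0 (fully open).
Only numpy, scipy, OpenCV 4.12 (cv2) and the standard library are available. Lean on these libraries where they do the work, as an engineer would, in place of code of your own. Each camera call takes 0.05 s, during which the arm holds its last target. There are 200 camera calls.

TASK

Take the delivered stack of four small cartons on the cardboard pad apart and put each carton away, kept level: the red, yellow and blue ones each lying flat inside the tray of its own colour, lengthwise, and the green one on the stock block of green cartons, in the free place beside and parallel to the carton already up there, so that the upper layer is complete, crosses the lower one and is flush with its sides. Leave the carton already on the block and the dish of screws where they are.

Things in the scene. Friction and masses are not known exactly. Their poses are not given: they have to be found in the camera images.
- red_carton_mid (a point): loose kraft carton with a red sleeve, 128 (own x) x 46 (own y) x 44 mm high, 0.3 to 0.55 kg. Point: its centre, half-way up; z up through its printed top. Grip across the 46 mm width. In the delivered stack's lower layer: two cartons side by side, 36 mm apart, on a 3 mm cardboard pad; seen through the gap of the layer above.
- green_carton_mid (a point): loose kraft carton with a green sleeve, 128 (own x) x 46 (own y) x 44 mm high, 0.3 to 0.55 kg. Point: its centre, half-way up; z up through its printed top. Grip across the 46 mm width. In the delivered stack's lower layer: two cartons side by side, 36 mm apart, on a 3 mm cardboard pad; seen through the gap of the layer above.
- yellow_carton_mid (a point): loose kraft carton with a yellow sleeve, 128 (own x) x 46 (own y) x 44 mm high, 0.3 to 0.55 kg. Point: its centre, half-way up; z up through its printed top. Grip across the 46 mm width. In the delivered stack's upper layer: two cartons side by side, 36 mm apart, crosswise on the lower two. The stack may be turned any way.
- blue_carton_mid (a point): loose kraft carton with a blue sleeve, 128 (own x) x 46 (own y) x 44 mm high, 0.3 to 0.55 kg. Point: its centre, half-way up; z up through its printed top. Grip across the 46 mm width. In the delivered stack's upper layer: two cartons side by side, 36 mm apart, crosswise on the lower two. The stack may be turned any way.
- red_tray: fixed shallow red plastic tray for the carton with the sleeve of the same colour. Inside 156 (own x) x 76 (own y) mm, floor 3 mm thick, walls 3 mm thick with their rim 14 mm above the table; each long wall is cut away to the floor over its middle 60 mm to give the fingers room. Origin: centre of its underside, on the table; z up.
- yellow_tray: fixed shallow yellow plastic tray for the carton with the sleeve of the same colour. Inside 156 (own x) x 76 (own y) mm, floor 3 mm thick, walls 3 mm thick with their rim 14 mm above the table; each long wall is cut away to the floor over its middle 60 mm to give the fingers room. Origin: centre of its underside, on the table; z up.
- blue_tray: fixed shallow blue plastic tray for the carton with the sleeve of the same colour. Inside 156 (own x) x 76 (own y) mm, floor 3 mm thick, walls 3 mm thick with their rim 14 mm above the table; each long wall is cut away to the floor over its middle 60 mm to give the fingers room. Origin: centre of its underside, on the table; z up.
- block: stock block, at any yaw. Lower layer: two fixed green cartons (each 128 x 46 x 44 mm) along its x, at y = +41 and -41 mm; tops 44 mm up; 128 x 128 mm over all. Origin: centre of its underside, z up. Upper layer lies along its y: one loose carton at x = +41 mm; the free place is centred at x = -41 mm, y = 0 (a carton's centre there is 66 mm up), flush with the lower layer's ends.
- stock_carton_mid (a point): the loose green-sleeved carton already lying crosswise on the block (128 x 46 x 44 mm, at block x = +41 mm); stays where it is. Point: its centre, half-way up; x along its length.
- dish_mid (a point): loose steel dish with screws, 100 mm across, 22 mm high, beyond the stacks; to be left alone. Point: its centre, half-way up.
There are look-alikes about, which are no part of the job. What is shaped like the part that bears green_carton_mid but purple is not meant.

How it is judged (in metres and radians):
At the end, for the whole second after the job is handed in: Red, yellow and blue cartons flat and upright in the tray of their colour (18 mm each way, 0.3 rad); the green one flat and crosswise in the free place of the block's upper layer (12 mm each way, 0.12 rad); the carton already there within 15 mm of its place; all released, at rest (x of red_carton_mid in the frame of red_tray between -0.018 and 0.018 m and y of red_carton_mid in the frame of red_tray between -0.018 and 0.018 m and z of red_carton_mid in the frame of red_tray between 0.02 and 0.03 m and angle between the x axis of red_carton_mid and the x axis of red_tray, either way round below 0.3 rad and x of yellow_carton_mid in the frame of yellow_tray between -0.018 and 0.018 m and y of yellow_carton_mid in the frame of yellow_tray between -0.018 and 0.018 m and z of yellow_carton_mid in the frame of yellow_tray between 0.02 and 0.03 m and angle between the x axis of yellow_carton_mid and the x axis of yellow_tray, either way round below 0.3 rad and x of blue_carton_mid in the frame of blue_tray between -0.018 and 0.018 m and y of blue_carton_mid in the frame of blue_tray between -0.018 and 0.018 m and z of blue_carton_mid in the frame of blue_tray between 0.02 and 0.03 m and angle between the x axis of blue_carton_mid and the x axis of blue_tray, either way round below 0.3 rad and x of green_carton_mid in the frame of block between -0.053 and -0.029 m and y of green_carton_mid in the frame of block between -0.012 and 0.012 m and z of green_carton_mid in the frame of block between 0.061 and 0.071 m and angle between the x axis of green_carton_mid and the y axis of block, either way round below 0.12 rad and x of stock_carton_mid in the frame of block between 0.026 and 0.056 m and y of stock_carton_mid in the frame of block between -0.015 and 0.015 m and z of stock_carton_mid in the frame of block between 0.061 and 0.071 m and angle between the x axis of stock_carton_mid and the y axis of block, either way round below 0.15 rad and angle between each of red_carton_mid, yellow_carton_mid, blue_carton_mid, green_carton_mid's own z axis and vertical below 0.06 rad and linear speed of each of red_carton, yellow_carton, blue_carton, green_carton below 0.02 m/s); the robot touches nothing.
It fails at once if a delivered carton tips over (angle between any of red_carton_mid, yellow_carton_mid, blue_carton_mid, green_carton_mid's own z axis and vertical above 0.6 rad).
It fails at once if the carton already on the block is pushed more than 20 mm (distance of stock_carton_mid from where it was at the start of the episode above 0.02 m).
It fails at once if the dish of screws is pushed more than 20 mm (distance of dish_mid from where it was at the start of the episode above 0.02 m).
It also fails if it takes over 117 s, if anything falls off the work surface, if the arm or the gripper's body presses on something with over 40 N, if the wrist force passes 120 N, or if a joint passes its speed limit or range.

## Working session

There is one attempt and no reset: what is moved stays moved. The work goes in short steps, Python scripts to look and compute and a shell command to move; the robot and the scene stay as the last step left them, time stands still between calls to the robot, and variables do not carry over. Pictures are saved under pics/ and viewed, about 12 in all and at most 16, crops included, and the job is handed in when it is done.

```bash
mkdir -p pics; ls; python3 - <<'E'
from station import *
import cv2,numpy as np
s=read_state();print(s)
for n in("scene","top"):
    c=read_camera(n);cv2.imwrite(f"pics/{n}0.png",c["frame"][:,:,::-1]);np.savez(f"{n}0.npz",**c)
    R=cv2.Rodrigues(np.array(c["rvec"]))[0];print(n,c["vertical_fov"],c["cx"],c["cy"],-R.T@np.array(c["tvec"]).ravel(),R.round(2).tolist())
E
```

```text
pics
{'clock': 0.0, 'joints': array([73.34383974, 26.89923993, -2.78490782, 87.87356882,  1.3788731 ,
       65.37490066, -4.7141094 ]), 'joint_vel': array([ 0.09295139,  0.0008324 ,  0.05522088,  0.04851326, -0.10302154,
        0.01922328, -0.00174695]), 'effort': array([ 6.05340338e-04, -5.10311329e+01, -4.64491756e-02, -2.37716442e+01,
        1.06619022e-02,  7.52612919e-03,  6.91696513e-06]), 'position': array([ 0.1745811 , -0.65142824,  0.23023983]), 'orientation': array([[ 9.65911435e-01,  2.58872161e-01, -5.52125225e-04],
       [ 2.58872747e-01, -9.65909535e-01,  1.91609108e-03],
       [-3.72803818e-05, -1.99370446e-03, -9.99998012e-01]]), 'force': array([ 0.37238185, -0.25572869, -0.18603102]), 'torque': array([0.01524426, 0.05102093, 0.02336899]), 'grip_width': 0.9988081620323936}
scene 55.76460185657872 322.32932750627026 239.6292740903132 [0.91568553 0.511133   1.08341266] [[-0.89, 0.45, 0.01], [0.37, 0.75, -0.54], [-0.25, -0.48, -0.84]]
top 46.51216622330408 312.84628342882473 243.1770709179964 [ 0.43503456 -0.0819669   1.34715022] [[0.03, -1.0, -0.0], [-0.99, -0.02, -0.15], [0.15, 0.01, -0.99]]
```

View pics/top0.png

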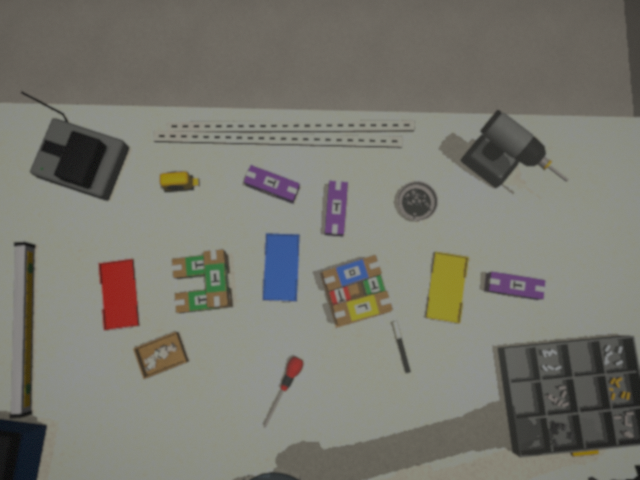

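View pics/scene0.png

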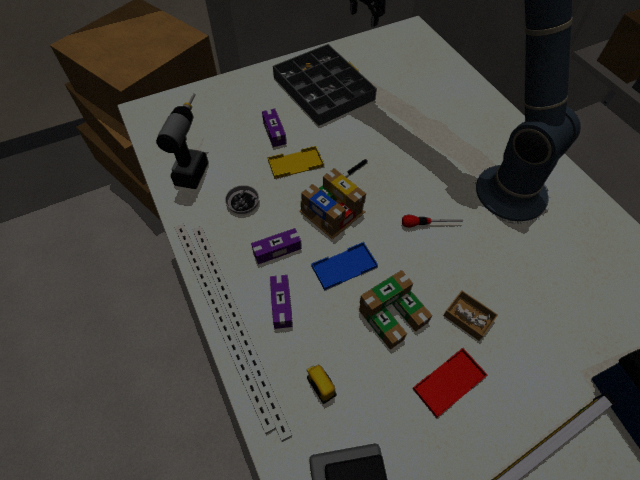

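The top view shows the stack at (355,290): blue on the far side and yellow on the near side, with red (left) and green (right) below. The block is at (203,281), with its carton on the right and the free place on the left. The trays are red (119,294), blue (281,267) and yellow (446,287). The scene view agrees. Next I'll measure.

```bash
cat > h.py <<'E'
import numpy as np,cv2
from station import read_camera,read_state
def cam(n,f=None):
    c=dict(np.load(f)) if f else read_camera(n)
    c["R"]=cv2.Rodrigues(np.array(c["rvec"],float))[0];c["t"]=np.array(c["tvec"],float).ravel()
    c["f"]=240/np.tan(np.radians(float(c["vertical_fov"]))/2);c["o"]=-c["R"].T@c["t"];return c
def rays(c,uv):
    uv=np.asarray(uv,float);d=np.c_[(uv[:,0]-c["cx"])/c["f"],(uv[:,1]-c["cy"])/c["f"],np.ones(len(uv))];return d@c["R"]
def plane(c,uv,z):
    d=rays(c,uv);return c["o"]+d*((z-c["o"][2])/d[:,2])[:,None]
def cloud(c):
    v,u=np.mgrid[:480,:640];d=rays(c,np.c_[u.ravel(),v.ravel()]);P=c["o"]+d*np.asarray(c["z_map"]).reshape(-1,1);return P.reshape(480,640,3)
def rect(xy):
    (c,s,a)=cv2.minAreaRect((np.asarray(xy)*1000).astype(np.float32))
    if s[0]<s[1]: a+=90;s=s[::-1]
    return np.array(c)/1000,np.array(s),(a+90)%180-90
HUE={'red':[(0,8),(172,180)],'yellow':[(20,33)],'green':[(55,90)],'blue':[(100,122)]}
def cmask(c,name,s=120):
    h=cv2.cvtColor(c["frame"],cv2.COLOR_RGB2HSV)
    m=np.zeros((480,640),bool)
    for a,b in HUE[name]: m|=(h[...,0]>=a)&(h[...,0]<=b)
    return m&(h[...,1]>s)&(h[...,2]>40)
def comps(m,amin=30):
    n,l,st,ce=cv2.connectedComponentsWithStats(m.astype(np.uint8));return [l==i for i in range(1,n) if st[i,4]>=amin]
def pix(m): v,u=np.nonzero(m);return np.c_[u,v]
E
python3 - <<'E'
from h import *
for n in("top","scene"):
    c=cam(n,n+"0.npz");P=cloud(c);Z=P[...,2];ok=(c["z_map"]>0)
    print(n,"table z",np.median(Z[ok&(abs(P[...,0]-.6)<.3)&(abs(P[...,1])<.4)]))
    for k in HUE:
        for m in comps(cmask(c,k)):
            z=np.median(Z[m&ok]); z0=z
            p=plane(c,pix(m),z);r=rect(p[:,:2]);
            if 0.3<r[0][0]<1: print(k,m.sum(),pix(m).mean(0).round(),"z",z0.round(4),r[0].round(4),r[1].round(),round(r[2],1))
    for nm,lo,hi in(("upper",.08,.1),("mid",.035,.055)):
      for m in comps(ok&(Z>lo)&(Z<hi),100):
        p=P[m];r=rect(p[:,:2]); 
        if .35<r[0][0]<.9: print(nm,m.sum(),pix(m).mean(0).round(),np.median(Z[m]).round(4),r[0].round(4),r[1].round(),round(r[2],1))
E
```

```text
top table z 0.0003560618898130752
red 2231 [119. 294.] z 0.0028 [0.5045 0.3895] [160.  82.] 9.5
red 56 [347. 293.] z 0.0468 [ 0.5173 -0.1567] [29. 10.] 16.9
red 64 [333. 297.] z 0.0468 [ 0.5069 -0.1233] [32. 11.] 17.9
red 216 [294. 367.] z 0.0328 [ 0.3436 -0.0371] [44. 30.] -25.5
yellow 445 [177. 179.] z 0.0584 [0.7774 0.2485] [88. 36.] -84.5
yellow 67 [ 30. 258.] z 0.0261 [0.5835 0.6003] [29. 12.] 5.8
yellow 2198 [447. 287.] z 0.0023 [ 0.5408 -0.3987] [160.  81.] -8.1
yellow 619 [ 28. 329.] z 0.0253 [0.4171 0.5877] [271.  14.] 4.8
yellow 470 [362. 307.] z 0.0906 [ 0.4841 -0.1892] [70. 47.] -72.8
yellow 61 [616. 381.] z 0.0129 [ 0.3325 -0.7865] [21. 21.] 64.5
green 94 [192. 266.] z 0.0441 [0.5738 0.2017] [37. 35.] 11.2
green 188 [214. 277.] z 0.0879 [0.5424 0.1453] [56. 37.] 7.2
green 97 [195. 300.] z 0.0442 [0.4924 0.1908] [37. 34.] 7.2
blue 2051 [281. 267.] z 0.0024 [0.5798 0.0015] [157.  78.] -0.7
blue 272 [352. 272.] z 0.091 [ 0.5618 -0.1643] [59. 40.] -70.5
upper 191 [ 93. 166.] 0.0895 [0.7967 0.4416] [113.  18.] -25.0
upper 1178 [215. 278.] 0.0878 [0.5417 0.1456] [129.  48.] 6.
[... 1643 characters left out ...]
97] [132.  50.] -71.9
upper 731 [323. 202.] 0.0915 [ 0.5604 -0.1647] [131.  51.] -70.7
upper 955 [386. 290.] 0.0885 [0.5416 0.1443] [129.  48.] 7.3
mid 273 [253.   7.] 0.0448 [ 0.3544 -1.208 ] [256. 114.] -26.0
mid 440 [273. 124.] 0.0448 [ 0.5441 -0.5545] [136.  47.] 82.0
mid 298 [189. 172.] 0.0476 [ 0.8475 -0.4977] [115.  75.] 52.3
mid 237 [341. 215.] 0.0474 [ 0.5145 -0.149 ] [128.  72.] 17.1
mid 755 [276. 242.] 0.0445 [ 0.7209 -0.1281] [128.  51.] -3.1
mid 883 [280. 299.] 0.0445 [0.7781 0.029 ] [130.  47.] 70.6
mid 1370 [399. 316.] 0.0445 [0.5342 0.1863] [132. 127.] 7.8
mid 2352 [567. 433.] 0.0496 [0.3604 0.628 ] [363. 131.] 10.3
mid 632 [338. 458.] 0.0532 [0.8076 0.4315] [150.  50.] -17.1
```

```bash
cat > to.py <<'E'
import sys,numpy as np
from station import read_state
s=read_state();R=np.array(s["orientation"]);p=np.array(s["position"])
a=np.degrees(np.arctan2(R[1,0],R[0,0]));x,y,z,t=map(float,sys.argv[1:5])
d=R.T@(np.array([x,y,z])-p)*1000;turn=(a-t+180)%360-180
print("row",d.round(1),"turn",round(turn,1),"| now",p.round(4),"ang",round(a,1),"tilt",R[:,2].round(4),"j",s["joints"].round(0),"F",s["force"].round(1),"grip",round(s["grip_width"],3),"t",s["clock"])
E
python3 to.py .561 -.164 .17 109
```

```text
row [ 499.5 -370.7   61. ] turn -94.0 | now [ 0.1746 -0.6515  0.2303] ang 15.0 tilt [-5.0e-04  1.8e-03 -1.0e+00] j [73. 27. -3. 88.  1. 65. -5.] F [-0.1 -0.5 -0. ] grip 1.002 t 0.1
```

```bash
python3 -m creep '[[42,-31,5,-8,0.5],[84,-62,10,-16,0.5],[125,-93,15,-24,0.5],[167,-124,20,-32,0.5],[208,-154,25,-40,0.5],[250,-185,30,-47,0.5],[300,-222,37,-56,0.5],[350,-260,43,-65,0.5],[400,-297,49,-74,0.5],[450,-334,55,-84,0.5],[480,-356,59,-92,0.5],[499.5,-370.7,61,-94,0.5]]' 60; python3 to.py .561 -.164 .17 109;python3 to.py .561 -.164 .052 109
```

```text
clock: 1.6
position: [0.5619, -0.1627, 0.1698]
orientation: [[-0.328, 0.945, -0.001], [0.945, 0.328, 0.001], [0.001, -0.0, -1.0]]
force: [-0.0, -0.8, 1.2]
grip_width: 0.752
row [-0.9 -1.3 -0.2] turn 0.1 | now [ 0.5619 -0.1627  0.1698] ang 109.1 tilt [-7.e-04  9.e-04 -1.e+00] j [ 37.  26. -33. 103.  16.  56.  17.] F [-0.  -0.8  1.2] grip 0.752 t 1.6
row [ -1.   -1.3 117.8] turn 0.1 | now [ 0.5619 -0.1627  0.1698] ang 109.1 tilt [-7.e-04  9.e-04 -1.e+00] j [ 37.  26. -33. 103.  16.  56.  17.] F [-0.  -0.8  1.2] grip 0.752 t 1.6
```

```bash
python3 -c "
from h import *
c=cam('wrist');cv2.imwrite('pics/w1.png',c['frame'][:,:,::-1])"
```

```text
(no output)
```

View pics/w1.png

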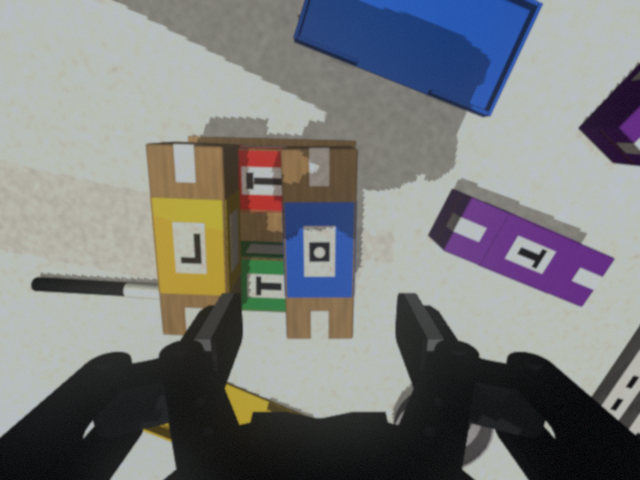

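The wrist view shows the fingers (tips about (228,300) and (410,300)) centred on the blue carton at (320,250) and parallel to it. I'll descend and grip.

```bash
python3 -m creep '[[-1,-1,30,0,0.5],[-1,-1,60,0,0.5],[-1,-1,90,0,0.5],[-1,-1,110,0,0.5],[-1,-1,118,0,0.5],[-1,-1,118,0,0.5],[-1,-1,118,0,-0.3],[-1,-1,118,0,-0.3],[-1,-1,118,0,-0.3],[-1,-1,118,0,-0.3],[-1,-1,118,0,-0.3],[-1,-1,118,0,-0.3]]' 60; python3 to.py .578 0 .17 179.2
```

```text
clock: 3.15
position: [0.5622, -0.166, 0.0538]
orientation: [[-0.326, 0.945, 0.003], [0.945, 0.326, -0.001], [-0.002, 0.003, -1.0]]
force: [1.0, -0.4, 6.1]
grip_width: 0.53
row [ 151.6   69.3 -116.3] turn -70.2 | now [ 0.5622 -0.166   0.0538] ang 109.0 tilt [ 3.3e-03 -7.0e-04 -1.0e+00] j [ 34.  34. -29. 108.  23.  44.  11.] F [ 1.  -0.4  6.1] grip 0.53 t 3.15
```

```bash
python3 -m creep '[[0,0,-20,0,-0.3],[0,0,-50,0,-0.3],[0,0,-80,0,-0.3],[20,9,-95,-8,-0.3],[45,20,-95,-18,-0.3],[70,32,-95,-28,-0.3],[95,43,-95,-38,-0.3],[115,53,-95,-48,-0.3],[135,62,-95,-58,-0.3],[148,67,-95,-66,-0.3],[151.6,69.3,-95,-70,-0.3],[151.6,69.3,-95,-70,-0.3]]'; python3 to.py .578 0 .011 179.2
```

```text
clock: 4.65
position: [0.5759, -0.0001, 0.1472]
orientation: [[-1.0, 0.018, -0.002], [0.018, 1.0, -0.001], [0.002, -0.001, -1.0]]
force: [0.4, -0.2, -4.3]
grip_width: 0.529
row [ -2.3   0.3 136.2] turn -0.2 | now [ 5.759e-01 -1.000e-04  1.472e-01] ang 179.0 tilt [-1.6e-03 -6.0e-04 -1.0e+00] j [ 33.  31. -50. 105.  28.  58.  60.] F [ 0.4 -0.2 -4.3] grip 0.529 t 4.65
```

```bash
python3 -m creep '[[-2,0,40,0,-0.3],[-2,0,80,0,-0.3],[-2,0,110,0,-0.3],[-2,0,122,0,-0.3],[-2,0,130,0,-0.3],[-2,0,134,0,-0.3],[-2,0,136,0,-0.3],[-2,0,136,0,-0.3]]'; python3 to.py .578 0 .0105 179.2
```

```text
clock: 5.65
position: [0.5792, -0.0001, 0.0118]
orientation: [[-1.0, 0.018, 0.001], [0.018, 1.0, -0.0], [-0.001, -0.0, -1.0]]
force: [-0.3, -0.1, -3.4]
grip_width: 0.526
row [1.2 0.  1.3] turn -0.2 | now [ 5.792e-01 -1.000e-04  1.180e-02] ang 179.0 tilt [ 9.e-04 -2.e-04 -1.e+00] j [ 26.  41. -42. 109.  39.  45.  52.] F [-0.3 -0.1 -3.4] grip 0.526 t 5.65
```

```bash
python3 -m creep '[[0,0,1,0,-0.3],[0,0,1.5,0,-0.3],[0,0,1.5,0,0.45],[0,0,1.5,0,0.45],[0,0,1.5,0,0.45],[0,0,0,0,0.45],[0,0,-20,0,0.45],[0,0,-60,0,0.45],[0,0,-110,0,0.45],[0,0,-160,0,0.45]]'; python3 to.py .4825 -.189 .17 107.5
```

```text
clock: 6.9
position: [0.5788, 0.0003, 0.1742]
orientation: [[-1.0, 0.017, 0.001], [0.017, 1.0, 0.0], [-0.001, 0.0, -1.0]]
force: [0.1, -1.1, -0.0]
grip_width: 0.726
row [  93.1 -190.9    4.1] turn 71.5 | now [5.788e-01 3.000e-04 1.742e-01] ang 179.0 tilt [ 1.1e-03  1.0e-04 -1.0e+00] j [ 33.  30. -51. 103.  27.  60.  61.] F [ 0.1 -1.1 -0. ] grip 0.726 t 6.9
```

```bash
python3 -m creep '[[12,-24,4,9,0.5],[24,-48,4,18,0.5],[36,-72,4,28,0.5],[48,-97,4,38,0.5],[60,-122,4,47,0.5],[72,-147,4,56,0.5],[84,-172,4,65,0.5],[93,-191,4,71.5,0.5],[93,-191,4,71.5,0.5],[93,-191,4,71.5,0.5]]'; python3 to.py .4825 -.189 .053 107.5
python3 - <<'E'
from h import *
for n in("top","scene"):
    c=cam(n,n+"0.npz") ;c=cam(n);P=cloud(c);Z=P[...,2];ok=c["z_map"]>0
    for m in comps(cmask(c,'blue')|(ok&(Z>.04)&(Z<.053)),100):
        k=m&(Z>.04)&ok
        if k.sum()<60: continue
        r=rect(P[k][:,:2]);print(n,k.sum(),np.median(Z[k]).round(4),r[0].round(4),r[1].round(),round(r[2],1)) if .4<r[0][0]<.7 and abs(r[0][1])<.3 else 0
E
```

```text
clock: 8.15
position: [0.4832, -0.1882, 0.1681]
orientation: [[-0.304, 0.953, 0.001], [0.953, 0.304, 0.0], [-0.0, 0.002, -1.0]]
force: [-0.3, 0.4, 0.2]
grip_width: 0.746
row [ -0.5  -1.1 115.1] turn 0.2 | now [ 0.4832 -0.1882  0.1681] ang 107.7 tilt [ 1.5e-03  2.0e-04 -1.0e+00] j [ 45.  20. -35. 111.  14.  53.  21.] F [-0.3  0.4  0.2] grip 0.746 t 8.15
top 1060 0.0466 [5.755e-01 5.000e-04] [128.  47.] -0.4
top 565 0.044 [0.5713 0.2182] [75. 47.] -82.3
top 259 0.0464 [ 0.5795 -0.2053] [46. 41.] -73.0
top 687 0.0466 [ 0.5337 -0.1326] [82. 47.] 16.7
top 601 0.0439 [0.4907 0.2002] [89. 47.] -81.7
scene 437 0.0477 [ 0.5541 -0.2056] [90. 63.] 15.9
scene 451 0.0476 [ 0.5252 -0.1356] [99. 50.] 15.8
scene 779 0.0475 [5.757e-01 2.000e-04] [129.  50.] 0.4
scene 588 0.0447 [0.4903 0.2021] [83. 49.] -81.5
scene 671 0.0449 [0.575  0.1919] [127.  49.] -81.2
```

```bash
python3 -m creep '[[0,-1,30,0,0.5],[0,-1,60,0,0.5],[0,-1,90,0,0.5],[0,-1,108,0,0.5],[0,-1,115,0,0.5],[0,-1,115,0,0.5],[0,-1,115,0,-0.3],[0,-1,115,0,-0.3],[0,-1,115,0,-0.3],[0,-1,115,0,-0.3],[0,-1,115,0,-0.3],[0,-1,115,0,-0.3]]' 60; python3 to.py .539 -.4005 .147 -8.1
```

```text
clock: 9.75
position: [0.4831, -0.1898, 0.0536]
orientation: [[-0.301, 0.954, 0.003], [0.954, 0.301, -0.001], [-0.002, 0.003, -1.0]]
force: [1.9, 1.0, 6.2]
grip_width: 0.531
row [-217.9   -9.8  -93. ] turn 115.6 | now [ 0.4831 -0.1898  0.0536] ang 107.5 tilt [ 3.2e-03 -9.0e-04 -1.0e+00] j [ 40.  29. -30. 117.  22.  40.  14.] F [1.9 1.  6.2] grip 0.531 t 9.75
```

```bash
python3 -m creep '[[0,0,-25,0,-0.3],[0,0,-60,0,-0.3],[-15,0,-90,8,-0.3],[-40,-1,-93,18,-0.3],[-65,-2,-93,28,-0.3],[-90,-3,-93,38,-0.3],[-115,-4,-93,48,-0.3],[-140,-5,-93,58,-0.3],[-165,-6,-93,68,-0.3],[-190,-8,-93,78,-0.3],[-210,-10,-93,88,-0.3],[-218,-10,-93,98,-0.3]]'; python3 to.py .539 -.4005 .147 -8.1
```

```text
clock: 11.25
position: [0.5356, -0.4018, 0.1434]
orientation: [[0.988, 0.157, -0.004], [0.157, -0.988, 0.001], [-0.004, -0.002, -1.0]]
force: [-1.2, 0.2, -5.8]
grip_width: 0.53
row [ 3.6 -0.8 -3.6] turn 17.2 | now [ 0.5356 -0.4018  0.1434] ang 9.1 tilt [-0.0038  0.0012 -1.    ] j [ 38.  31.  -7.  93.   5.  56. -51.] F [-1.2  0.2 -5.8] grip 0.53 t 11.25
```

```bash
python3 -m creep '[[3,0,0,8,-0.3],[3,0,0,17,-0.3],[3,0,20,17,-0.3],[3,0,60,17,-0.3],[3,0,95,17,-0.3],[3,0,115,17,-0.3],[3,0,125,17,-0.3],[3,0,130,17,-0.3],[3,0,131,17,-0.3],[3,0,131,17,-0.3]]'; python3 to.py .539 -.4005 .0105 -8.1
```

```text
clock: 12.5
position: [0.5412, -0.4006, 0.0154]
orientation: [[0.991, -0.13, 0.002], [-0.13, -0.991, -0.001], [0.002, 0.001, -1.0]]
force: [0.8, -0.4, -4.8]
grip_width: 0.535
row [-2.2  0.2  4.9] turn 0.6 | now [ 0.5412 -0.4006  0.0154] ang -7.5 tilt [ 0.0016 -0.0011 -1.    ] j [ 35.  40.  -3.  97.   3.  43. -67.] F [ 0.8 -0.4 -4.8] grip 0.535 t 12.5
```

```bash
python3 -m creep '[[-2,0,3,0,-0.3],[-2,0,5,0,-0.3],[-2,0,5,0,-0.3],[-2,0,5,0,0.45],[-2,0,5,0,0.45],[-2,0,5,0,0.45],[-2,0,4,0,0.45],[-2,0,-20,0,0.45],[-2,0,-60,0,0.45],[-2,0,-110,0,0.45],[-2,0,-160,0,0.45],[-2,0,-160,0,0.45]]'
python3 - <<'E'
from h import *
for n in("top","scene"):
    c=cam(n);cv2.imwrite(f"pics/{n}1.png",c["frame"][:,:,::-1]);np.savez(f"{n}1.npz",**{k:c[k] for k in("frame","z_map","vertical_fov","cx","cy","rvec","tvec")})
    P=cloud(c);Z=P[...,2];ok=c["z_map"]>0
    for m in comps(ok&(Z>.038)&(Z<.054),100):
        r=rect(P[m][:,:2]);print(n,m.sum(),pix(m).mean(0).round(),np.median(Z[m]).round(4),r[0].round(4),r[1].round(),round(r[2],1)) if .4<r[0][0]<.7 and abs(r[0][1])<.5 else 0
    for k in("red","green"):
        for m in comps(cmask(c,k)):
            z=np.median(Z[m&ok]);r=rect(plane(c,pix(m),z)[:,:2])
            if .4<r[0][0]<.7: print(k,m.sum(),z.round(4),r[0].round(4),r[1].round(),round(r[2],1))
E
```

```text
clock: 14.0
position: [0.5411, -0.4016, 0.1799]
orientation: [[0.991, -0.131, 0.009], [-0.131, -0.991, -0.006], [0.009, 0.005, -1.0]]
force: [-0.2, -0.5, 0.2]
grip_width: 0.724
top 1080 [280. 267.] 0.0464 [5.754e-01 5.000e-04] [128.  47.] -0.4
top 614 [188. 266.] 0.0438 [0.571  0.2184] [76. 47.] -82.4
top 1099 [373. 285.] 0.0465 [ 0.5375 -0.2176] [128.  47.] 16.0
top 828 [450. 292.] 0.0464 [ 0.5379 -0.3994] [129.  49.] -8.3
top 1101 [339. 296.] 0.0465 [ 0.5113 -0.1393] [129.  47.] 17.4
top 639 [190. 301.] 0.0436 [0.4906 0.2025] [85. 47.] -82.0
red 2230 0.0029 [0.5045 0.3896] [160.  82.] 9.3
red 384 0.0467 [ 0.5117 -0.1401] [65. 47.] 16.5
green 91 0.0441 [0.5735 0.2023] [37. 34.] 7.2
green 183 0.0879 [0.5423 0.1454] [56. 37.] 6.6
green 40 0.0465 [ 0.5564 -0.2026] [31. 15.] -32.8
green 92 0.0441 [0.4929 0.1908] [36. 34.] 7.2
scene 537 [295. 153.] 0.0476 [ 0.5371 -0.3993] [128.  54.] -6.7
scene 620 [321. 195.] 0.0475 [ 0.537 -0.218] [129.  49.] 16.6
scene 666 [342. 211.] 0.0476 [ 0.5112 -0.1403] [130.  49.] 17.1
scene 805 [345. 258.] 0.0476 [ 5.76e-01 -3.00e-04] [129.  49.] -1.1
scene 623 [414. 308.] 0.0445 [0.5023 0.2036] [84. 71.] -82.8
scene 687 [387. 324.] 0.0447 [0.5744 0.1909] [128.  52.] -82.6
red 241 0.0479 [ 0.5101 -0.1403] [66. 48.] 17.9
red 2421 0.0036 [0.502  0.3871] [168.  83.] 9.1
green 58 0.0478 [ 0.557  -0.2046] [46. 24.] -33.5
green 282 0.0887 [0.5415 0.1434] [62. 43.] 6.9
green 171 0.0445 [0.4929 0.1864] [48. 42.] -81.7
green 185 0.045 [0.573  0.1979] [48. 42.] -82.1
```

View pics/top1.png

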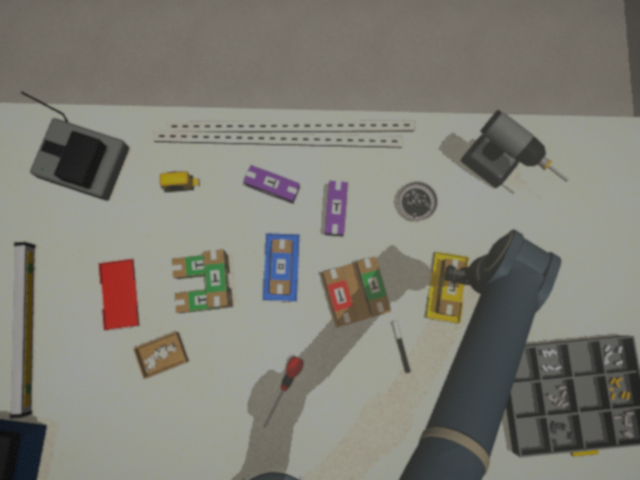

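The top view shows blue (281,267) and yellow (446,287) lying in their trays. Red (340,296) and green (374,285) are undisturbed. Green is next.

```bash
python3 to.py .5373 -.218 .13 16.4
```

```text
row [ -24.9 -180.1   44.6] turn -23.9 | now [ 0.5385 -0.3998  0.1747] ang -7.5 tilt [ 6.e-04 -5.e-04 -1.e+00] j [ 35.  29.  -3.  92.   2.  59. -66.] F [-0.4  0.6 -0.4] grip 0.719 t 14.1
```

```bash
python3 -m creep '[[-4,-30,0,-4,0.5],[-8,-60,0,-8,0.5],[-13,-90,10,-12,0.5],[-17,-120,20,-16,0.5],[-21,-150,30,-20,0.5],[-25,-180,44,-24,0.5],[-25,-180,44,-24,0.5],[-25,-180,44,-24,0.5]]'; python3 to.py .5373 -.218 .0095 16.4
```

```text
clock: 15.1
position: [0.5367, -0.219, 0.1295]
orientation: [[0.959, 0.283, -0.002], [0.283, -0.959, -0.0], [-0.002, -0.0, -1.0]]
force: [-0.9, -0.6, 0.3]
grip_width: 0.746
row [  1.   -0.7 120. ] turn 0.0 | now [ 0.5367 -0.219   0.1295] ang 16.4 tilt [-1.5e-03 -2.0e-04 -1.0e+00] j [ 27.  25. -11. 106.   6.  49. -61.] F [-0.9 -0.6  0.3] grip 0.746 t 15.1
```

```bash
python3 -m creep '[[1,-1,35,0,0.5],[1,-1,70,0,0.5],[1,-1,100,0,0.5],[1,-1,114,0,0.5],[1,-1,119,0,0.5],[1,-1,119,0,0.5],[1,-1,119,0,-0.3],[1,-1,119,0,-0.3],[1,-1,119,0,-0.3],[1,-1,119,0,-0.3],[1,-1,119,0,-0.3],[1,-1,119,0,-0.3]]' 60; python3 to.py .530 .2265 .16 7.3
```

```text
clock: 16.6
position: [0.539, -0.2174, 0.0127]
orientation: [[0.959, 0.284, 0.002], [0.284, -0.959, -0.001], [0.002, 0.002, -1.0]]
force: [-0.2, -0.8, 6.4]
grip_width: 0.525
row [ 117.7 -428.  -147.8] turn 9.2 | now [ 0.539  -0.2174  0.0127] ang 16.5 tilt [ 0.0024 -0.0012 -1.    ] j [ 25.  34. -10. 110.   9.  36. -64.] F [-0.2 -0.8  6.4] grip 0.525 t 16.6
```

```bash
python3 -m creep '[[0,0,-40,0,-0.3],[0,0,-90,0,-0.3],[0,0,-130,0,-0.3],[8,-30,-148,1,-0.3],[21,-78,-148,2,-0.3],[37,-135,-148,3,-0.3],[53,-192,-148,4,-0.3],[69,-250,-148,5,-0.3],[85,-308,-148,6,-0.3],[100,-365,-148,7.5,-0.3],[112,-408,-148,9,-0.3],[118,-428,-148,9,-0.3]]'; python3 -m creep '[[0,0,0,0,-0.3],[0,0,0,0,-0.3]]'; python3 to.py .530 .2265 .057 7.3
python3 - <<'E'
from h import *
for n in("top","scene"):
    c=cam(n);P=cloud(c);Z=P[...,2];ok=c["z_map"]>0
    if n=="scene": cv2.imwrite("pics/s2.png",c["frame"][140:440,240:600,::-1])
    for k in["green"]:
        for m in comps(cmask(c,k)):
            z=np.median(Z[m&ok]);r=rect(plane(c,pix(m),z)[:,:2]);print(n,k,m.sum(),z.round(4),r[0].round(4),r[1].round(),round(r[2],1))
    for m in comps(ok&(Z>.15)&(Z<.22),80):
        r=rect(P[m][:,:2]);print(m.sum(),np.median(Z[m]).round(4),r[0].round(4),r[1].round(),round(r[2],1))
E
```

```text
clock: 18.1
position: [0.5277, 0.2301, 0.1585]
orientation: [[0.991, 0.135, -0.002], [0.135, -0.991, 0.0], [-0.002, -0.001, -1.0]]
force: [1.0, 0.6, -5.1]
grip_width: 0.53
clock: 18.35
position: [0.5296, 0.2244, 0.1587]
orientation: [[0.992, 0.128, -0.001], [0.128, -0.992, -0.002], [-0.001, 0.002, -1.0]]
force: [-0.1, -0.6, -3.7]
grip_width: 0.528
row [  0.8  -2.3 101.7] turn 0.1 | now [0.5296 0.2244 0.1587] ang 7.4 tilt [-0.0011 -0.0024 -1.    ] j [ -13.   23.  -18.  105.    9.   53. -118.] F [-0.1 -0.6 -3.7] grip 0.528 t 18.35
top green 45 0.0435 [0.5885 0.2058] [36. 14.] -59.7
top green 192 0.0879 [0.5422 0.1454] [56. 37.] 6.4
top green 68 0.1931 [0.5054 0.2123] [24. 16.] -58.3
top green 114 0.044 [0.4927 0.1902] [37. 35.] 3.3
1839 0.2105 [ 0.8208 -0.5264] [210.  62.] 49.7
344 0.1916 [0.5775 0.2163] [73. 34.] 54.9
514 0.192 [0.5002 0.2067] [74. 48.] -22.1
584 0.1688 [0.1637 0.5331] [92. 31.] 11.2
scene green 279 0.0888 [0.5419 0.1436] [63. 43.] 6.9
scene green 138 0.0448 [0.5746 0.2001] [44. 38.] -82.1
603 0.189 [-0.6993 -0.3799] [231.  12.] -0.3
775 0.1822 [-0.5915 -0.2308] [143.  20.] 88.5
951 0.2055 [ 0.8214 -0.5269] [213.  62.] 50.4
957 0.1833 [0.0225 0.0359] [149.  87.] -37.4
1123 0.193 [0.5445 0.2288] [100.  95.] 38.9
289 0.1677 [0.2005 0.5447] [61. 26.] 53.0
```

```bash
python3 -m creep '[[1,-2,25,0,-0.3],[1,-2,50,0,-0.3],[1,-2,72,0,-0.3],[1,-2,85,0,-0.3],[1,-2,93,0,-0.3],[1,-2,98,0,-0.3],[1,-2,100,0,-0.3],[1,-2,100,0,-0.3]]'; python3 to.py .531 .2265 .054 7.3;python3 -c "
from h import *
c=cam('scene');cv2.imwrite('pics/s2.png',cv2.resize(c['frame'][180:400,290:530,::-1],None,fx=2.5,fy=2.5))"
```

```text
clock: 19.45
position: [0.5305, 0.2293, 0.0597]
orientation: [[0.991, 0.131, 0.001], [0.131, -0.991, 0.0], [0.001, -0.0, -1.0]]
force: [-1.6, -0.5, -4.6]
grip_width: 0.529
row [0.1 2.8 5.7] turn 0.2 | now [0.5305 0.2293 0.0597] ang 7.5 tilt [ 7.e-04  3.e-04 -1.e+00] j [ -15.   31.  -16.  109.   12.   42. -121.] F [-1.6 -0.5 -4.6] grip 0.529 t 19.45
```

View pics/s2.png

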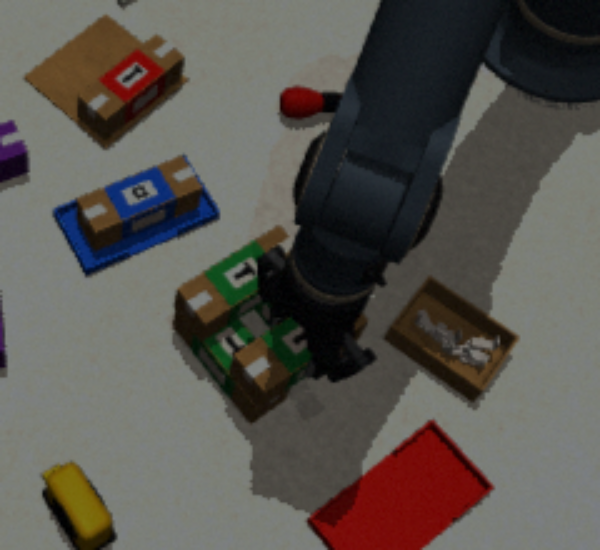

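The scene crop shows the green carton level above the free place (crop (275,360)) and parallel to the stock carton (225,285). I'll lower it the last millimetres.

```bash
python3 -m creep '[[0,2,2,0,-0.3],[0,2,4,0,-0.3],[0,2,5,0,-0.3],[0,2,5,0,-0.3],[0,2,5,0,-0.3]]'; python3 to.py .531 .2265 .054 7.3
```

```text
clock: 20.12
position: [0.5305, 0.2272, 0.0543]
orientation: [[0.991, 0.131, 0.0], [0.131, -0.991, 0.0], [0.0, 0.0, -1.0]]
force: [-0.2, 0.5, -4.8]
grip_width: 0.529
row [0.4 0.8 0.3] turn 0.2 | now [0.5305 0.2272 0.0543] ang 7.5 tilt [ 1.e-04  0.e+00 -1.e+00] j [ -15.   31.  -16.  109.   12.   41. -121.] F [-0.2  0.5 -4.8] grip 0.529 t 20.125
```

```bash
python3 -m creep '[[0,0,1,0,-0.3],[0,0,2,0,-0.3],[0,0,2,0,-0.3]]';python3 -m creep '[[0,0,1,0,-0.3],[0,0,1,0,-0.3]]'
```

```text
clock: 20.5
position: [0.5306, 0.2273, 0.0537]
orientation: [[0.991, 0.131, 0.001], [0.131, -0.991, -0.0], [0.001, 0.0, -1.0]]
force: [-3.7, -1.2, 6.2]
grip_width: 0.529
clock: 20.75
position: [0.5306, 0.2273, 0.0537]
orientation: [[0.991, 0.131, 0.001], [0.131, -0.991, -0.001], [0.001, 0.001, -1.0]]
force: [-5.2, -2.9, 13.6]
grip_width: 0.525
```

Contact. I'll release and rise.

```bash
python3 -m creep '[[0,0,-2,0,-0.3],[0,0,-2,0,0.35],[0,0,-2,0,0.35],[0,0,-2,0,0.35],[0,0,-2,0,0.35],[0,0,-15,0,0.35],[0,0,-40,0,0.35],[0,0,-80,0,0.35],[0,0,-110,0,0.35]]'; python3 to.py .5112 -.1397 .15 17.2
```

```text
clock: 21.88
position: [0.531, 0.2275, 0.1639]
orientation: [[0.991, 0.131, 0.002], [0.131, -0.991, 0.001], [0.002, -0.001, -1.0]]
force: [0.9, 0.2, -1.0]
grip_width: 0.674
row [-67.6 361.5  13.5] turn -9.7 | now [0.531  0.2275 0.1639] ang 7.5 tilt [ 0.0022  0.001  -1.    ] j [ -13.   23.  -18.  105.    9.   54. -118.] F [ 0.9  0.2 -1. ] grip 0.674 t 21.875
```

```bash
python3 -m creep '[[-8,42,0,-1,0.5],[-16,84,0,-2,0.5],[-25,130,0,-3,0.5],[-34,180,0,-4,0.5],[-44,230,0,-6,0.5],[-53,280,5,-7,0.5],[-61,325,13,-9,0.5],[-67.5,361,13,-9.7,0.5],[-67.5,361,13,-9.7,0.5],[-67.5,361,13,-9.7,0.5]]'; python3 to.py .5112 -.1397 .0095 17.2
python3 - <<'E'
from h import *
for n in("top","scene"):
    c=cam(n);P=cloud(c);Z=P[...,2];ok=c["z_map"]>0
    for m in comps(ok&(Z>.078)&(Z<.1),100):
        r=rect(P[m][:,:2])
        if .4<r[0][0]<.7 and 0<r[0][1]<.4:print(n,m.sum(),np.median(Z[m]).round(4),r[0].round(4),r[1].round(),round(r[2],1))
E
```

```text
clock: 23.12
position: [0.511, -0.1387, 0.149]
orientation: [[0.955, 0.296, 0.001], [0.296, -0.955, 0.0], [0.001, -0.0, -1.0]]
force: [-0.6, -0.3, -0.1]
grip_width: 0.749
row [ -0.3   1.  139.5] turn 0.0 | now [ 0.511  -0.1387  0.149 ] ang 17.2 tilt [ 1.1e-03  4.0e-04 -1.0e+00] j [ 22.  19. -13. 112.   6.  49. -68.] F [-0.6 -0.3 -0.1] grip 0.749 t 23.125
top 1187 0.0876 [0.542  0.1452] [129.  48.] 6.6
top 1202 0.0876 [0.5289 0.2274] [128.  49.] 8.5
scene 964 0.0886 [0.5417 0.1451] [129.  49.] 7.8
scene 1060 0.0884 [0.5294 0.2265] [130.  48.] 7.3
```

Green is placed as planned, at (0.529, 0.227) and about 7.7°, and the stock carton hasn't moved. Now red.

```bash
python3 -m creep '[[0,1,40,0,0.5],[0,1,80,0,0.5],[0,1,115,0,0.5],[0,1,132,0,0.5],[0,1,138,0,0.5],[0,1,138,0,0.5],[0,1,138,0,-0.3],[0,1,138,0,-0.3],[0,1,138,0,-0.3],[0,1,138,0,-0.3],[0,1,138,0,-0.3],[0,1,138,0,-0.3]]' 60; python3 to.py .5035 .388 .18 9.3
```

```text
clock: 24.72
position: [0.512, -0.1407, 0.0117]
orientation: [[0.955, 0.296, 0.002], [0.296, -0.955, -0.001], [0.002, 0.001, -1.0]]
force: [-0.5, 0.3, 6.8]
grip_width: 0.532
row [ 148.6 -507.3 -168.7] turn 7.9 | now [ 0.512  -0.1407  0.0117] ang 17.2 tilt [ 2.4e-03 -6.0e-04 -1.0e+00] j [ 19.  31. -11. 117.  10.  33. -71.] F [-0.5  0.3  6.8] grip 0.532 t 24.725
```

```bash
python3 -m creep '[[0,0,-50,0,-0.3],[0,0,-105,0,-0.3],[3,-10,-150,0,-0.3],[16,-55,-168,1,-0.3],[32,-110,-168,2,-0.3],[48,-165,-168,3,-0.3],[65,-222,-168,4,-0.3],[82,-280,-168,5,-0.3],[99,-338,-168,6,-0.3],[116,-396,-168,7,-0.3],[132,-450,-168,8,-0.3],[144,-492,-168,8,-0.3]]'; python3 to.py .5035 .388 .18 9.3
```

```text
clock: 26.22
position: [0.5017, 0.374, 0.1773]
orientation: [[0.987, 0.162, -0.002], [0.162, -0.987, -0.001], [-0.002, 0.0, -1.0]]
force: [0.0, -0.5, -4.5]
grip_width: 0.529
row [  4.1 -13.5  -2.7] turn -0.0 | now [0.5017 0.374  0.1773] ang 9.3 tilt [-1.7e-03 -8.0e-04 -1.0e+00] j [ -24.   27.  -22.   97.   12.   58. -131.] F [ 0.  -0.5 -4.5] grip 0.529 t 26.225
```

```bash
python3 -m creep '[[4,-13,0,0,-0.3],[4,-13,30,0,-0.3],[4,-13,70,0,-0.3],[4,-13,110,0,-0.3],[4,-13,140,0,-0.3],[4,-13,155,0,-0.3],[4,-13,162,0,-0.3],[4,-13,164,0,-0.3],[4,-13,164,0,-0.3]]'; python3 to.py .5035 .388 .011 9.3
```

```text
clock: 27.35
position: [0.5055, 0.386, 0.0153]
orientation: [[0.987, 0.16, 0.002], [0.16, -0.987, 0.001], [0.002, -0.001, -1.0]]
force: [-0.0, 0.9, -4.7]
grip_width: 0.532
row [-1.7 -2.3  4.3] turn -0.1 | now [0.5055 0.386  0.0153] ang 9.2 tilt [ 0.0015  0.0011 -1.    ] j [ -28.   39.  -19.  102.   17.   42. -136.] F [-0.   0.9 -4.7] grip 0.532 t 27.35
```

```bash
python3 -m creep '[[-1,-2,2,0,-0.3],[-1,-2,4,0,-0.3],[-1,-2,5,0,-0.3],[-1,-2,5,0,0.45],[-1,-2,5,0,0.45],[-1,-2,5,0,0.45],[-1,-2,3,0,0.45],[-1,-2,-20,0,0.45],[-1,-2,-60,0,0.45],[-1,-2,-110,0,0.45],[-1,-2,-160,0,0.45],[-1,-2,-200,0,0.45]]'
python3 -m creep '[[-30,0,-20,0,0.45],[-60,0,-20,0,0.45],[-60,0,-20,0,0.45]]'
python3 - <<'E'
from h import *
for n in("top","scene"):
    c=cam(n);cv2.imwrite(f"pics/{n}3.png",c["frame"][:,:,::-1]);P=cloud(c);Z=P[...,2];ok=c["z_map"]>0
    for lo,hi in((.038,.054),(.08,.1)):
      for m in comps(ok&(Z>lo)&(Z<hi),100):
        r=rect(P[m][:,:2])
        if .4<r[0][0]<.7 and abs(r[0][1])<.5:print(n,m.sum(),pix(m).mean(0).round(),np.median(Z[m]).round(4),r[0].round(4),r[1].round(),round(r[2],1))
E
```

```text
clock: 28.85
position: [0.5038, 0.3876, 0.2168]
orientation: [[0.987, 0.16, 0.002], [0.16, -0.987, 0.001], [0.002, -0.001, -1.0]]
force: [1.1, -0.3, -0.1]
grip_width: 0.726
clock: 29.22
position: [0.4422, 0.3781, 0.235]
orientation: [[0.987, 0.163, 0.0], [0.163, -0.987, 0.0], [0.0, -0.0, -1.0]]
force: [0.2, -0.1, -0.1]
grip_width: 0.721
top 1081 [280. 267.] 0.0465 [0.5754 0.0006] [128.  47.] -0.5
top 260 [197. 265.] 0.0444 [0.574  0.1958] [47. 31.] 7.7
top 1124 [451. 287.] 0.0464 [ 0.5379 -0.3988] [129.  48.] -8.3
top 1143 [113. 294.] 0.0466 [0.5029 0.3886] [129.  49.] 9.3
top 287 [200. 301.] 0.0439 [0.4952 0.1681] [67. 46.] -82.3
top 1179 [215. 278.] 0.0876 [0.5416 0.1454] [129.  47.] 7.1
top 1188 [178. 283.] 0.0875 [0.5291 0.2272] [128.  48.] 7.8
scene 540 [295. 153.] 0.0475 [ 0.537  -0.3993] [128.  53.] -8.0
scene 793 [345. 258.] 0.0475 [ 5.755e-01 -5.000e-04] [129.  50.] -1.3
scene 203 [406. 299.] 0.0449 [0.5032 0.1742] [64. 26.] 4.7
scene 321 [381. 319.] 0.0449 [0.573  0.1914] [127.  54.] -81.3
scene 1168 [453. 377.] 0.0474 [0.5037 0.3874] [130.  47.] 9.4
scene 949 [386. 290.] 0.0885 [0.5408 0.1442] [130.  48.] 7.4
scene 1036 [409. 316.] 0.0885 [0.5291 0.2267] [130.  49.] 7.0
```

View pics/scene3.png

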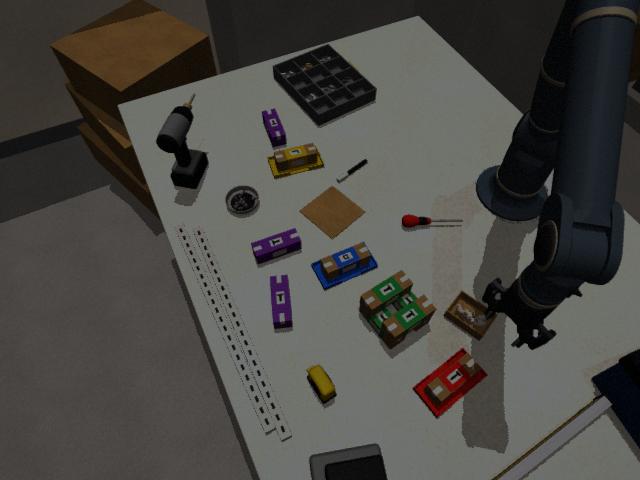

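The view shows red (452,378), yellow (296,155) and blue (345,260) lying flat in their trays. The block's upper layer is complete at (385,290) and (408,318), the dish at (242,200) is untouched, and the gripper is clear. Every measurement is within tolerance, so I'll hand in.

```bash
python3 -c "
from station import hand_in;print(hand_in())"
```

```text
the job is handed in; nothing more can be done
None
```

All four cartons are put away and the job was handed in at about 29 s of the 117 s allowed; the hand-in gave no verdict. I took them in the order blue, yellow, green, red.

Last camera checks, top and scene views, against what was asked:

| Carton | Distance from its place | Angle | Allowed |
|---|---|---|---|
| Red, in red tray | under 1 mm | about 0.1° off | 18 mm, 0.3 rad (17°) |
| Yellow, in yellow tray | about 2 mm | about 0.1° off | 18 mm, 0.3 rad (17°) |
| Blue, in blue tray | about 2.5 mm | about 0.1° off | 18 mm, 0.3 rad (17°) |
| Green, free place on the block | about 2 mm | parallel to the stock carton within about 1° | 12 mm, 0.12 rad (7°) |

- **Heights:** the carton tops measure about 47 mm in the trays and 88 mm on the block. All four lie flat at the right heights.
- **Left alone:** the stock carton is within 1 mm of where it was. The dish looks unmoved in the last picture, but I did not measure it.
- **Robot:** the gripper was clear of everything when I handed in.

No check failed. The two views differ by 1–3 mm on tray and block positions, about the 2 mm calibration error, so I used averages.

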